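# Couple a wagon on the test track and prove the coupling with a pull

## Robot

A 6-joint arm with a two-finger parallel gripper is mounted at the origin on a cart in front of the work surface, level with it; the furniture and walls round the work are solid. World frame = base frame: x ahead of the robot, y to its left, z up, the work surface at z = 0. Lengths are in mm, angles in rad, forces in N, time in s.
With the tool pointing down it reaches from about 250 to 775 mm from the base axis. Payload 4 kg.
Tool frame: the origin (TCP) lies midway between the tips of the shut fingers; the grasp point (between the pads) lies 19 mm behind it; z points along the fingers, y is the line along which they close (so a half turn about z gives the same grasp; the last joint's range is limited). The gripper opens to 94 mm and grips with 3 to 60 N. Pads are 16 mm wide; open, the fingers measure 119 mm over their backs; the gripper's body (75 mm by 177 mm) begins 78 mm behind the grasp point.
Start: joints at [-1.236, 0.087, 1.371, -0, 1.684, -0.103], TCP at [233.171, -498.148, 205.506] pointing down, gripper open.
Joint ranges: [-3.1, 3.1], [-0.76, 2.03], [0.27, 2.55], [-1.08, 4.22], [0.17, 2.65], [-2.57, 2.57]. Speed limits (rad/s): [2.79, 2.79, 3.14, 3.14, 3.14, 3.14].

## Interface

Orientations are given as a unit quaternion [w, x, y, z].
In Python, from bench import ctrl, vision, order gives the robot as it stands.
- The arm moves only by the tool send_rows, never from a script. Its argument "motion" is a list of rows, each an object of numbers: "dx", "dy", "dz": the shift along the tool's x, y, z in mm; "ax", "ay", "az": the turn, a rotation vector about the tool's x, y, z in degrees. In form: [{"dx": .., "dy": .., "dz": .., "ax": .., "ay": .., "az": ..}, ...]. A call has 1 to 8 rows; each row is the pose to reach, as a shift and turn from the pose commanded when the call began, along the tool's axes at that moment; what a row does not reach only later rows make up. A row lasts 1/12 s, in which the tool goes at most 41.7 mm and 7.16 degrees, less where a joint would pass 70% of its speed; a pose out of reach is approached as far as the arm can. A call with a gripper value outside its range is refused whole. "gripper" is the gripper's target within -1 to 1 (shut at 1, half-way at 0, fully open at -1), set as the call begins (left out, the last holds). The fingers move at their own pace and stop on an object; "newtons" is the grip in N (left out, the last holds). Time passes only in rows, so rows that repeat a pose let the fingers close. It gives the time, the measured TCP pose, the force and the opening at its end, in the units of the state.
- ctrl.state(): the state, without advancing time (a new reading comes with each control period).
- vision.grab_frame(name): name is "scene" or "top"; returns a dict with "pixels" (384x512x3 uint8, red, green, blue), "fx", "fy", "cx", "cy" (pixels), "D" ([k1, k2, p1, p2, k3] as OpenCV has them; the pictures are not rectified), "cam_to_world" (4x4, takes a point from camera to world coordinates). Camera axes: x right, y up, looking along -z (the intrinsics and any distortion apply to the point x, -y, -z); pixel columns grow to the right and rows downward; lengths in mm; the calibration is good to about 2 mm. A picture is of the moment at which its call begins. There is no depth.
- order.hand_in(): hands the job in, once; it reports no verdict.
The state is a dict: "time_s": time; "qpos": joint angles; "joint_velocities": joint speeds; "joint_efforts": joint torques, N m; "tool_pos": TCP position; "tool_rot": TCP orientation; "ft_force": force on the tool from outside, world axes, zero at the start; "moment": the same for the moment, N m; "gripper_width": finger opening in mm.
Only numpy, scipy, OpenCV 4.12 (cv2) and the standard library are available. Lean on these libraries where they do the work, as an engineer would, in place of code of your own. Each camera call takes 0.05 s, during which the arm holds its last target. There are 200 camera calls.

## Task

Push the flat wagon along the test track, gently and without taking it off the rails, until its wire loop clicks in behind the spring hook of the parked green wagon. Then prove that the coupling holds: draw the flat wagon straight back against the sprung drawbar with about 8 N, hold that pull for a good second, and ease off so that the drawbar springs home with the wagons still coupled. Leave the tools lying round the track where they are.

Things in the scene. Friction and masses are not known exactly. Their poses are not given: they have to be found in the camera images.
- test_track: Straight steel rails on a plywood strip, 400 x 62 mm, fixed on the green mat. Origin: middle of its underside; x along the rails towards the parked wagon, z up. Rail tops are 14 mm above the origin, the plywood 4.5 mm lower. Rails guide the flat wagon (1 mm side play). The green tube wagon (129 x 35 x 48 mm) is pinned at the +x end; only its coupling moves.
- wagon_centre (a point): Middle (half-way up) of the flat wagon to be coupled: 139 x 40 x 32 mm, about 0.3 kg, 16 mm above its underside. Loose on the rails, runs easily (drag about 0.5 N). x points along it to its loop and the green wagon, z up. It carries a camouflaged tracked vehicle, chained down firmly, so the wagon can be pushed or drawn by it. The bare deck lies 3 mm below this point.
- rear_end (a point): Middle of the flat wagon's rear end face (away from the green wagon), 70 mm behind its centre: a flat face 30 mm wide, from 6 mm below to 6 mm above this point, its lower edge level with the rail tops. Nothing stands behind it on the rails. Axes as the wagon's.
- load_front (a point): Middle of the front face (towards the green wagon) of the tracked vehicle on the flat wagon, 25 mm ahead of the wagon's centre: 37 mm wide, from 5 mm below (the deck) to 5 mm above this point. The 45 mm of deck ahead of it are bare, so fingertips set down there can draw the wagon back by this face. Axes as the wagon's.
- loop_bar (a point): Middle of the cross bar of the flat wagon's coupling loop: a level bail of 3 mm steel wire, 18 mm wide, fixed to the front end. The bar lies 86 mm ahead of the wagon's centre, 16 mm ahead of its front end. Axes as the wagon's.
- hook_eye (a point): Place behind the tooth of the green wagon's hook where the loop's bar lies when coupled, at the bar's height; it moves with the drawbar. Axes as the test track's. Coupled, the bar lies within 3 mm of it along x (tooth stops it at -3, drawbar head at +3 mm) with the hook down; not yet coupled, the bar is more than 7 mm short of it. The hook's nose reaches to x = -12 mm.
- drawbar (a joint): Sprung drawbar of the green wagon, m: 0 at rest, positive drawn out towards the flat wagon, negative pushed in. The spring centres it and takes 1.2 N per mm either way (8 N = 0.0067). Travel +15 to -14 mm; drawn out past 11 mm or rammed in past 10 mm the drawgear is harmed.
- coupler_hook (a joint): Brass spring hook on the drawbar, rad: 0 = down (coupled, or empty), growing as it is lifted. The arriving bar meets the slope under its nose, lifts it about 0.2 rad against 3 to 5 N of push, then it snaps down behind the bar.
- screwdriver: Screwdriver with red handle, 14 x 142 x 15 mm, lying on the mat in front of the track; to be left alone. Origin: middle of its underside.
- track_rubber: Brown track-cleaning rubber, 24 x 60 x 18 mm, lying near the front edge; to be left alone. Origin: middle of its underside.
- paint_tin: Small enamel paint tin, 33 mm across, 28 mm high, standing behind the track's right end; to be left alone. Origin: middle of its underside.
- glue_bottle: White and blue glue bottle, 33 mm across, 84 mm high, standing in front of the track on the left; to be left alone. Origin: middle of its underside.
- pliers: Pliers with yellow handles, 41 x 137 x 10 mm, lying behind the track on the left; to be left alone. Origin: middle of their underside.
- brush: Thin red paint brush, 153 mm long, 8 mm thick, lying behind the pliers; to be left alone. Origin: middle of its underside.

How it is judged:
By the outcome, as a careful person would: the job done as asked, in the order asked, and still so for the second after the job is handed in, with the robot touching nothing.
It also fails if it takes over 58 s, if anything falls off the work surface, if the arm or the gripper's body presses on something with over 40 N, if the wrist force passes 120 N, or if a joint passes its speed limit or range.

## Working session

There is one attempt and no reset: what is moved stays moved. The work goes in short steps, Python scripts to look and compute and a tool call to move; the robot and the scene stay as the last step left them, time stands still between calls to the robot, and variables do not carry over. Pictures are saved under pics/ and viewed, on a budget of 10 in all, crops included, one or two more only if the job needs it, and the job is handed in when it is done.

Besides the shell and the picture viewer there is one more tool, called after ">>>" as name([rows], argument=value, ...), one row to a line, values as JSON. send_rows: Moves the arm, as the interface text tells. Its arguments: {"type":"object","properties":{"motion":{"type":"array","items":{"type":"object","properties":{"dx":{"type":"number"},"dy":{"type":"number"},"dz":{"type":"number"},"ax":{"type":"number"},"ay":{"type":"number"},"az":{"type":"number"}}}},"gripper":{"type":"number"},"newtons":{"type":"number"}},"required":["motion"]}

```bash
ls; mkdir -p pics
python3 - <<'E'
from bench import ctrl,vision
import cv2,json
for n in("scene","top"):
    f=vision.grab_frame(n); cv2.imwrite(f"pics/{n}0.png",f["pixels"][:,:,::-1])
    print(n,f["fx"],f["fy"],f["cx"],f["cy"],f["D"],f["cam_to_world"])
print(ctrl.state())
E
```

```text
pics
scene 451.0005740081214 451.0005740081214 254.60390625828836 192.68644278931052 [-0.04388134  0.          0.          0.          0.        ] [[ 5.55040150e-01  4.29830397e-01 -7.12163086e-01 -1.08147576e+02]
 [-8.31457134e-01  3.12090264e-01 -4.59650629e-01 -3.92372142e+02]
 [ 2.46873535e-02  8.47257633e-01  5.30608177e-01  5.45431031e+02]
 [ 0.00000000e+00  0.00000000e+00  0.00000000e+00  1.00000000e+00]]
top 404.549719267733 404.549719267733 252.55594619736146 189.4907695302834 [-0.02963226  0.          0.          0.          0.        ] [[ 2.57174298e-02  9.93894696e-01 -1.07293738e-01  4.39354134e+02]
 [-9.99456796e-01  2.77761067e-02  1.77369637e-02  4.51111820e+01]
 [ 2.06088765e-02  1.06779307e-01  9.94069139e-01  1.07521052e+03]
 [ 0.00000000e+00  0.00000000e+00  0.00000000e+00  1.00000000e+00]]
{'time_s': 0.1, 'qpos': array([-1.23612861e+00,  8.78506087e-02,  1.37209211e+00,  1.02714049e-06,
        1.68360412e+00, -1.03120035e-01]), 'joint_velocities': array([-0.00130726, -0.00346416, -0.00261065,  0.00014358,  0.00019987,
        0.00072608]), 'joint_efforts': array([ 2.58580054e-03, -3.41254914e+01, -3.03299868e+01,  7.20752380e-02,
        3.05066805e-02, -1.04412341e-04]), 'tool_pos': array([ 232.98770376, -497.66605397,  204.4434742 ]), 'tool_rot': array([-9.70613795e-04,  9.76137763e-01,  2.17149977e-01, -1.12362652e-04]), 'ft_force': array([ 0.80670228,  0.47666722, -0.28682645]), 'moment': array([ 0.01661689, -0.02281179, -0.034862  ]), 'gripper_width': 93.76566720694478}
```

View pics/top0.png

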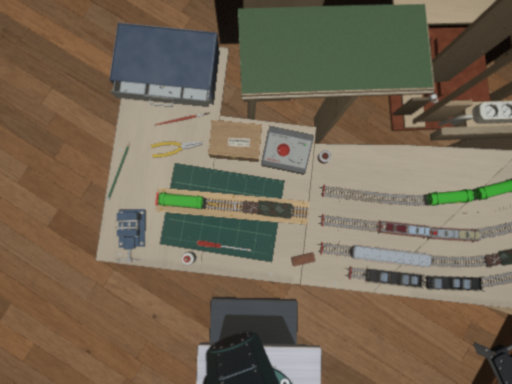

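View pics/scene0.png

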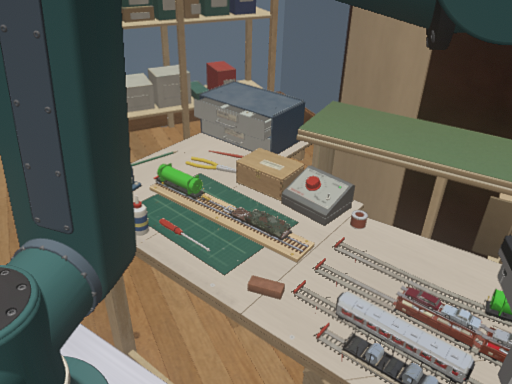

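The top view shows the track running from (157,200), the green wagon's end, to (307,212). The flat wagon spans about columns 205 to 295, so +x on the track is roughly world +y. I'll zoom in on both views.

Run:
```python
import cv2,numpy as np
a=cv2.imread("pics/top0.png")[180:230,150:315]; a=cv2.resize(a,None,fx=4.8,fy=4.8,interpolation=cv2.INTER_CUBIC)
b=cv2.imread("pics/scene0.png")[155:265,145:320]; b=cv2.resize(b,(792,int(110*792/175)),interpolation=cv2.INTER_CUBIC)
b=b[:350]
c=np.vstack([a,cv2.resize(b,(a.shape[1],350))]); cv2.imwrite("pics/c0.png",c); print(c.shape)
```

```text
(590, 792, 3)
```

View pics/c0.png

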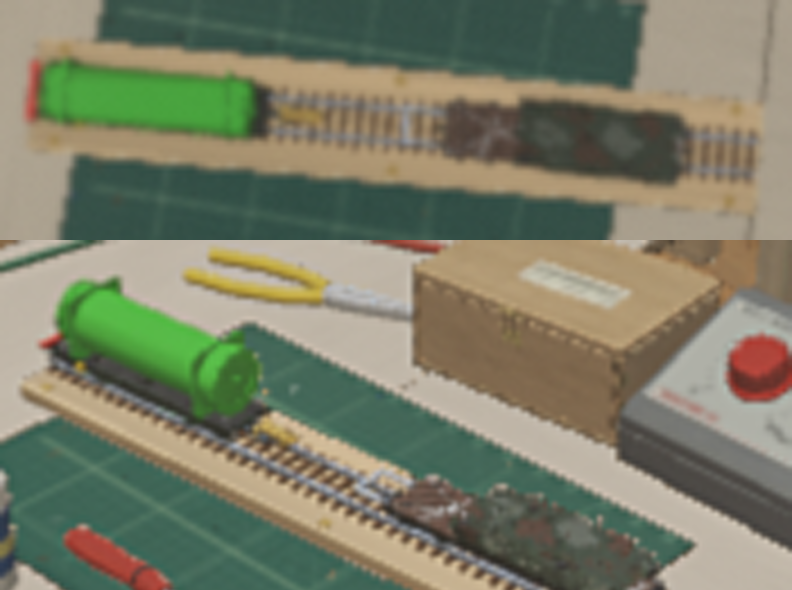

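```bash
cat > h.py <<'E'
import cv2,numpy as np
from bench import vision
def pix2w(f,uv,z):
    K=np.array([[f["fx"],0,f["cx"]],[0,f["fy"],f["cy"]],[0,0,1]])
    p=cv2.undistortPoints(np.array([uv],float).reshape(-1,1,2),K,np.array(f["D"]))[:,0]
    T=np.array(f["cam_to_world"]); d=np.c_[p[:,0],-p[:,1],-np.ones(len(p))]@T[:3,:3].T
    z=np.broadcast_to(z,len(p)); o=T[:3,3]
    return o+d*((z-o[2])/d[:,2])[:,None]
def w2pix(f,P):
    T=np.linalg.inv(np.array(f["cam_to_world"])); c=np.asarray(P,float)@T[:3,:3].T+T[:3,3]
    K=np.array([[f["fx"],0,f["cx"]],[0,f["fy"],f["cy"]],[0,0,1]])
    return cv2.projectPoints((c*[1,-1,-1]).reshape(-1,1,3),np.zeros(3),np.zeros(3),K,np.array(f["D"]))[0][:,0]
E
python3 - <<'E'
from h import *
np.set_printoptions(precision=1,suppress=True)
f=vision.grab_frame("top")
c=np.array([[38,40],[28,148],[762,103],[755,212],[683,152],[405,122],[445,128],[518,135],[325,117],[262,108]])/4.8+[150,180]
z=[11.5]*4+[28,32,29,38,32,32]
P=pix2w(f,c,z);print(P)
# track axis from wood colour (robust): edges
m=(P[0]+P[1])/2;n=(P[2]+P[3])/2;d=m-n;print(np.linalg.norm(d),np.degrees(np.arctan2(d[1],d[0])),(m+n)/2)
s=vision.grab_frame("scene")
sc=792/175
b=np.array([[385,487],[655,585],[300,440]])*[1/sc,1/sc]
b=np.array([[x/sc+145,(y-240)/sc+155] for x,y in [(372,482),(400,498),(262,432),(295,440)]])
print(pix2w(s,b,[30,29,30,30]))
E
```

```text
[[ 550.3  275.8   11.5]
 [ 490.8  278.2   11.5]
 [ 526.5 -123.3   11.5]
 [ 466.5 -120.2   11.5]
 [ 497.4  -78.2   28. ]
 [ 509.3   72.4   32. ]
 [ 506.9   50.8   29. ]
 [ 503.6   11.6   38. ]
 [ 510.8  115.4   32. ]
 [ 514.7  149.4   32. ]]
399.48071355737585 86.54805346362657 [508.5  77.6  11.5]
[[500.5  65.7  30. ]
 [498.8  48.9  29. ]
 [503.9 132.   30. ]
 [507.5 115.3  30. ]]
```

>>> send_rows([
  {"dx": 25, "dy": -15, "az": -4},
  {"dx": 55, "dy": -32, "az": -9},
  {"dx": 88, "dy": -52, "az": -15},
  {"dx": 121, "dy": -71, "az": -21},
  {"dx": 154, "dy": -91, "az": -27},
  {"dx": 187, "dy": -110, "az": -33},
  {"dx": 218, "dy": -129, "az": -39},
  {"dx": 250, "dy": -148, "az": -45},
], gripper=1, newtons=10)

```text
invalid input
```

```bash
cat > to.py <<'E'
import sys,numpy as np
from bench import ctrl
from scipy.spatial.transform import Rotation as R
s=ctrl.state(); q=s["tool_rot"]; r=R.from_quat(np.r_[q[1:],q[0]])
h=86.55; M=R.from_matrix(np.c_[[np.cos(np.radians(h)),np.sin(np.radians(h)),0],[np.sin(np.radians(h)),-np.cos(np.radians(h)),0],[0,0,-1]])
np.set_printoptions(precision=2,suppress=True)
a=np.radians(h); d=s["tool_pos"][:2]-[508.5,77.6]
print("t",s["time_s"],"pos",s["tool_pos"],"u,v",d@[np.cos(a),np.sin(a)],d@[-np.sin(a),np.cos(a)],"F",s["ft_force"],"w",s["gripper_width"])
print("turn deg",np.degrees((r.inv()*M).as_rotvec()))
if len(sys.argv)>3:
    u,v,z=map(float,sys.argv[1:4]); P=np.r_[508.5+u*np.cos(a)-v*np.sin(a),77.6+u*np.sin(a)+v*np.cos(a),z]
    print("shift",r.inv().apply(P-s["tool_pos"]))
E
python3 to.py -190 0 100
```

```text
t 0.2 pos [ 233.05 -497.82  204.75] u,v -590.9542707168087 240.32448656066174 F [-0.51  0.25 -1.36] w 93.79996370581732
turn deg [ -0.07  -0.05 -61.47]
shift [ 402.65 -237.31  105.11]
```

>>> send_rows([
  {"dx": 25, "dy": -15, "dz": 0, "ax": 0, "ay": 0, "az": -4},
  {"dx": 55, "dy": -32, "dz": 0, "ax": 0, "ay": 0, "az": -9},
  {"dx": 88, "dy": -52, "dz": 0, "ax": 0, "ay": 0, "az": -15},
  {"dx": 121, "dy": -71, "dz": 0, "ax": 0, "ay": 0, "az": -21},
  {"dx": 154, "dy": -91, "dz": 0, "ax": 0, "ay": 0, "az": -27},
  {"dx": 187, "dy": -110, "dz": 0, "ax": 0, "ay": 0, "az": -33},
  {"dx": 218, "dy": -129, "dz": 0, "ax": 0, "ay": 0, "az": -39},
  {"dx": 250, "dy": -148, "dz": 0, "ax": 0, "ay": 0, "az": -45},
], gripper=1, newtons=10)

```text
time_s: 0.87
tool_pos: [397.4, -256.4, 205.4]
tool_rot: [0.0, 0.817, 0.576, -0.0]
ft_force: [0.6, 0.7, 0.3]
gripper_width: 44.3
```

```bash
python3 to.py -190 0 100
```

```text
t 0.8667 pos [ 397.38 -256.43  205.43] u,v -340.11049500090775 90.82204721117841 F [0.57 0.73 0.35] w 44.29428805203152
turn deg [  0.01   0.01 -16.18]
shift [169.49  45.37 105.41]
```

>>> send_rows([
  {"dx": 30, "dy": 8, "dz": 5, "ax": 0, "ay": 0, "az": -4},
  {"dx": 60, "dy": 16, "dz": 20, "ax": 0, "ay": 0, "az": -8},
  {"dx": 90, "dy": 24, "dz": 40, "ax": 0, "ay": 0, "az": -12},
  {"dx": 120, "dy": 32, "dz": 60, "ax": 0, "ay": 0, "az": -16.2},
  {"dx": 147, "dy": 39, "dz": 80, "ax": 0, "ay": 0, "az": -16.3},
  {"dx": 163, "dy": 44, "dz": 98, "ax": 0, "ay": 0, "az": -16.3},
  {"dx": 169.5, "dy": 45.4, "dz": 105, "ax": 0, "ay": 0, "az": -16.3},
  {"dx": 169.5, "dy": 45.4, "dz": 105, "ax": 0, "ay": 0, "az": -16.3},
])

```text
time_s: 1.53
tool_pos: [496.1, -112.6, 98.0]
tool_rot: [-0.002, 0.728, 0.685, -0.001]
ft_force: [-0.4, -0.8, -0.4]
gripper_width: 0.6
```

```bash
python3 to.py -190 0 40
python3 - <<'E'
from h import *
f=vision.grab_frame("top"); s=vision.grab_frame("scene")
a=cv2.resize(f["pixels"][170:250,200:330],(780,480)); cv2.imwrite("pics/c1.png",a[:,:,::-1])
E
```

```text
t 1.5333 pos [ 496.08 -112.65   97.96] u,v -190.6485410453195 0.9524546297660534 F [-0.43 -0.8  -0.43] w 0.5806334067535392
turn deg [-0.29 -0.08 -0.03]
shift [ 0.57  1.25 57.95]
```

View pics/c1.png

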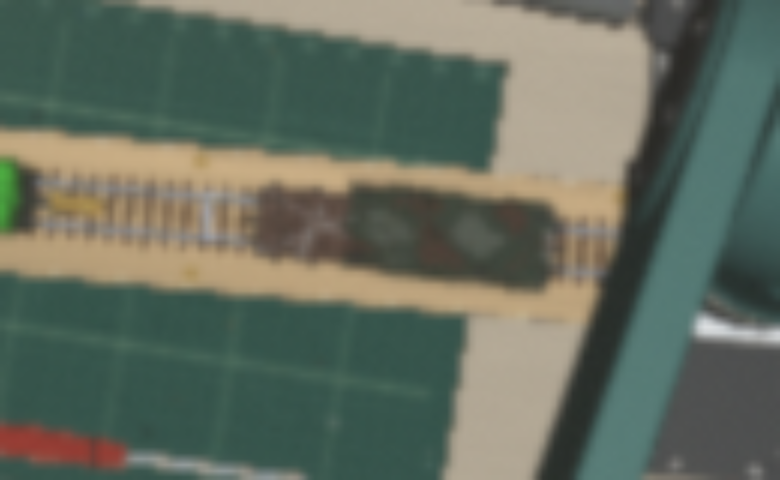

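The picture shows the rear end at crop (552,240), the loop bar at (207,215), and the tool hidden behind the arm. Next I lower the tool behind the wagon.

>>> send_rows([
  {"dx": 0, "dy": 1, "dz": 10, "ax": 0, "ay": 0, "az": 0},
  {"dx": 0, "dy": 1, "dz": 25, "ax": 0, "ay": 0, "az": 0},
  {"dx": 0, "dy": 1, "dz": 42, "ax": 0, "ay": 0, "az": 0},
  {"dx": 0, "dy": 1, "dz": 57, "ax": 0, "ay": 0, "az": 0},
  {"dx": 0, "dy": 1, "dz": 67, "ax": 0, "ay": 0, "az": 0},
  {"dx": 0, "dy": 1, "dz": 73, "ax": 0, "ay": 0, "az": 0},
  {"dx": 0, "dy": 1, "dz": 76.5, "ax": 0, "ay": 0, "az": 0},
  {"dx": 0, "dy": 1, "dz": 76.5, "ax": 0, "ay": 0, "az": 0},
])

```text
time_s: 2.3
tool_pos: [498.1, -114.7, 23.8]
tool_rot: [-0.0, 0.729, 0.684, -0.0]
ft_force: [-0.2, 0.9, 0.6]
gripper_width: 0.5
```

```bash
python3 to.py -175 0 21
```

```text
t 2.3 pos [ 498.12 -114.72   23.83] u,v -192.5973082231819 -1.2102990506680327 F [-0.17  0.87  0.58] w 0.5437340279312658
turn deg [-0.01  0.01 -0.21]
shift [17.59 -1.27  2.83]
```

>>> send_rows([
  {"dx": 2, "dy": -1, "dz": 1.5, "ax": 0, "ay": 0, "az": 0},
  {"dx": 5, "dy": -1, "dz": 2, "ax": 0, "ay": 0, "az": 0},
  {"dx": 8, "dy": -1, "dz": 2, "ax": 0, "ay": 0, "az": 0},
  {"dx": 11, "dy": -1, "dz": 2, "ax": 0, "ay": 0, "az": 0},
  {"dx": 14, "dy": -1, "dz": 2, "ax": 0, "ay": 0, "az": 0},
  {"dx": 17, "dy": -1, "dz": 2, "ax": 0, "ay": 0, "az": 0},
  {"dx": 20, "dy": -1, "dz": 2, "ax": 0, "ay": 0, "az": 0},
  {"dx": 23, "dy": -1, "dz": 2, "ax": 0, "ay": 0, "az": 0},
])

```text
time_s: 2.97
tool_pos: [498.8, -90.9, 22.0]
tool_rot: [0.0, 0.729, 0.685, 0.0]
ft_force: [0.1, -0.1, 0.9]
gripper_width: 0.3
```

>>> send_rows([
  {"dx": 2, "dy": 0, "dz": 0, "ax": 0, "ay": 0, "az": 0},
  {"dx": 4, "dy": 0, "dz": 0, "ax": 0, "ay": 0, "az": 0},
  {"dx": 6, "dy": 0, "dz": 0, "ax": 0, "ay": 0, "az": 0},
  {"dx": 8, "dy": 0, "dz": 0, "ax": 0, "ay": 0, "az": 0},
  {"dx": 10, "dy": 0, "dz": 0, "ax": 0, "ay": 0, "az": 0},
  {"dx": 12, "dy": 0, "dz": 0, "ax": 0, "ay": 0, "az": 0},
  {"dx": 14, "dy": 0, "dz": 0, "ax": 0, "ay": 0, "az": 0},
  {"dx": 16, "dy": 0, "dz": 0, "ax": 0, "ay": 0, "az": 0},
])

```text
time_s: 3.63
tool_pos: [499.8, -75.2, 22.0]
tool_rot: [0.0, 0.729, 0.684, -0.0]
ft_force: [0.2, -0.8, 0.0]
gripper_width: 0.3
```

```bash
python3 to.py -150 0 21
python3 - <<'E'
from h import *
f=vision.grab_frame("top"); s=vision.grab_frame("scene")
a=cv2.resize(f["pixels"][180:235,190:320],(780,330),interpolation=cv2.INTER_CUBIC)
b=cv2.resize(s["pixels"][190:235,190:320],(780,270),interpolation=cv2.INTER_CUBIC)
cv2.imwrite("pics/c2.png",np.vstack([a,b])[:,:,::-1])
E
```

```text
t 3.6333 pos [499.77 -75.21  22.01] u,v -153.06032456453954 -0.484035307915184 F [ 0.24 -0.8   0.04] w 0.2678742258797863
turn deg [ 0.    0.01 -0.17]
shift [ 3.06 -0.49  1.  ]
```

View pics/c2.png

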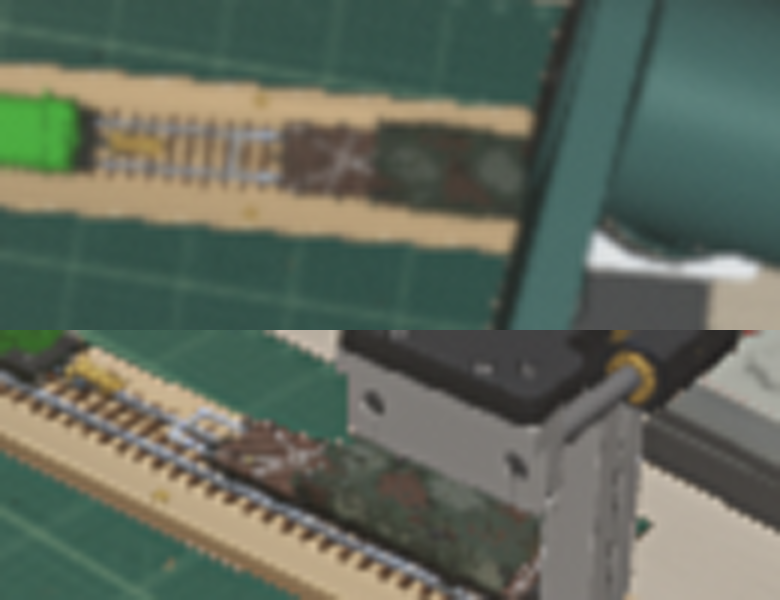

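The top crop shows the loop bar now at (233,152), so the wagon has rolled about 15 mm. The hook nose is at (160,143), about 30 mm further on.

>>> send_rows([
  {"dx": 2, "dy": 0, "dz": 0, "ax": 0, "ay": 0, "az": 0},
  {"dx": 4, "dy": 0, "dz": 0, "ax": 0, "ay": 0, "az": 0},
  {"dx": 6, "dy": 0, "dz": 0, "ax": 0, "ay": 0, "az": 0},
  {"dx": 8, "dy": 0, "dz": 0, "ax": 0, "ay": 0, "az": 0},
  {"dx": 10, "dy": 0, "dz": 0, "ax": 0, "ay": 0, "az": 0},
  {"dx": 12, "dy": 0, "dz": 0, "ax": 0, "ay": 0, "az": 0},
  {"dx": 14, "dy": 0, "dz": 0, "ax": 0, "ay": 0, "az": 0},
  {"dx": 16, "dy": 0, "dz": 0, "ax": 0, "ay": 0, "az": 0},
])

```text
time_s: 4.4
tool_pos: [500.7, -59.1, 22.0]
tool_rot: [0.0, 0.729, 0.684, -0.0]
ft_force: [-0.6, -0.8, 1.3]
gripper_width: 0.5
```

>>> send_rows([
  {"dx": 1, "dy": 0, "dz": 0, "ax": 0, "ay": 0, "az": 0},
  {"dx": 2, "dy": 0, "dz": 0, "ax": 0, "ay": 0, "az": 0},
  {"dx": 3, "dy": 0, "dz": 0, "ax": 0, "ay": 0, "az": 0},
  {"dx": 4, "dy": 0, "dz": 0, "ax": 0, "ay": 0, "az": 0},
  {"dx": 5, "dy": 0, "dz": 0, "ax": 0, "ay": 0, "az": 0},
  {"dx": 6, "dy": 0, "dz": 0, "ax": 0, "ay": 0, "az": 0},
  {"dx": 7, "dy": 0, "dz": 0, "ax": 0, "ay": 0, "az": 0},
  {"dx": 8, "dy": 0, "dz": 0, "ax": 0, "ay": 0, "az": 0},
])

```text
time_s: 5.07
tool_pos: [501.2, -51.3, 21.9]
tool_rot: [0.0, 0.729, 0.684, -0.0]
ft_force: [-0.5, -1.9, -1.3]
gripper_width: 0.5
```

>>> send_rows([
  {"dx": 1, "dy": 0, "dz": 0, "ax": 0, "ay": 0, "az": 0},
  {"dx": 2, "dy": 0, "dz": 0, "ax": 0, "ay": 0, "az": 0},
  {"dx": 3, "dy": 0, "dz": 0, "ax": 0, "ay": 0, "az": 0},
  {"dx": 4, "dy": 0, "dz": 0, "ax": 0, "ay": 0, "az": 0},
])

```text
time_s: 5.4
tool_pos: [501.5, -47.3, 22.0]
tool_rot: [0.0, 0.729, 0.684, -0.0]
ft_force: [0.2, -1.1, -0.2]
gripper_width: 0.6
```

>>> send_rows([
  {"dx": 1, "dy": 0, "dz": 0, "ax": 0, "ay": 0, "az": 0},
  {"dx": 2, "dy": 0, "dz": 0, "ax": 0, "ay": 0, "az": 0},
])

```text
time_s: 5.57
tool_pos: [501.6, -45.3, 22.0]
tool_rot: [0.0, 0.729, 0.684, -0.0]
ft_force: [0.0, -2.0, -0.6]
gripper_width: 0.7
```

>>> send_rows([
  {"dx": 1, "dy": 0, "dz": 0, "ax": 0, "ay": 0, "az": 0},
  {"dx": 2, "dy": 0, "dz": 0, "ax": 0, "ay": 0, "az": 0},
])

```text
time_s: 5.73
tool_pos: [501.7, -43.5, 22.0]
tool_rot: [0.0, 0.729, 0.684, -0.0]
ft_force: [0.2, -2.2, -0.1]
gripper_width: -0.0
```

>>> send_rows([
  {"dx": 0.5, "dy": 0, "dz": 0, "ax": 0, "ay": 0, "az": 0},
  {"dx": 1, "dy": 0, "dz": 0, "ax": 0, "ay": 0, "az": 0},
])

```text
time_s: 5.9
tool_pos: [501.8, -42.7, 22.0]
tool_rot: [0.0, 0.729, 0.684, -0.0]
ft_force: [-0.1, -1.6, -0.3]
gripper_width: 0.7
```

>>> send_rows([
  {"dx": 0.5, "dy": 0, "dz": 0, "ax": 0, "ay": 0, "az": 0},
  {"dx": 1, "dy": 0, "dz": 0, "ax": 0, "ay": 0, "az": 0},
])

```text
time_s: 6.07
tool_pos: [501.9, -41.7, 22.0]
tool_rot: [0.0, 0.729, 0.684, -0.0]
ft_force: [0.4, -2.1, -0.9]
gripper_width: 0.4
```

>>> send_rows([
  {"dx": 0.5, "dy": 0, "dz": 0, "ax": 0, "ay": 0, "az": 0},
  {"dx": 1, "dy": 0, "dz": 0, "ax": 0, "ay": 0, "az": 0},
])

```text
time_s: 6.23
tool_pos: [502.0, -40.6, 22.0]
tool_rot: [0.0, 0.729, 0.684, -0.0]
ft_force: [0.0, -3.5, -0.5]
gripper_width: 0.5
```

>>> send_rows([
  {"dx": 0.5, "dy": 0, "dz": 0, "ax": 0, "ay": 0, "az": 0},
  {"dx": 1, "dy": 0, "dz": 0, "ax": 0, "ay": 0, "az": 0},
])

```text
time_s: 6.4
tool_pos: [502.0, -39.6, 22.0]
tool_rot: [0.0, 0.729, 0.684, -0.0]
ft_force: [0.1, -3.6, -0.4]
gripper_width: 0.7
```

Run:
```python
from h import *
s=vision.grab_frame("scene");f=vision.grab_frame("top")
a=cv2.resize(f["pixels"][185:225,190:290],(800,320),interpolation=cv2.INTER_CUBIC)
b=cv2.resize(s["pixels"][180:215,170:270],(800,280),interpolation=cv2.INTER_CUBIC)
cv2.imwrite("pics/c3.png",np.vstack([a,b])[:,:,::-1])
```

```text
(no output)
```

View pics/c3.png

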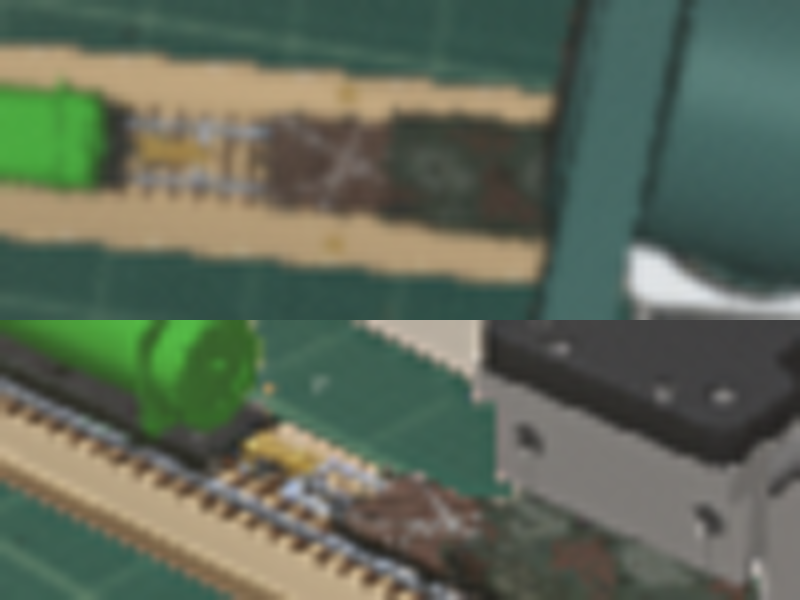

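The bar, at top crop x≈205, is under the brass nose, and the force is 3.6 N. So the hook is being lifted, and I continue in 1 mm steps.

>>> send_rows([
  {"dx": 0.5, "dy": 0, "dz": 0, "ax": 0, "ay": 0, "az": 0},
  {"dx": 1, "dy": 0, "dz": 0, "ax": 0, "ay": 0, "az": 0},
])

```text
time_s: 6.67
tool_pos: [502.1, -38.6, 22.0]
tool_rot: [0.0, 0.729, 0.684, -0.0]
ft_force: [-0.0, -3.2, -0.2]
gripper_width: 0.3
```

>>> send_rows([
  {"dx": 0.5, "dy": 0, "dz": 0, "ax": 0, "ay": 0, "az": 0},
  {"dx": 1, "dy": 0, "dz": 0, "ax": 0, "ay": 0, "az": 0},
])

```text
time_s: 6.83
tool_pos: [502.1, -37.6, 22.0]
tool_rot: [0.0, 0.729, 0.684, -0.0]
ft_force: [0.3, -5.1, -0.5]
gripper_width: 0.7
```

>>> send_rows([
  {"dx": 0.5, "dy": 0, "dz": 0, "ax": 0, "ay": 0, "az": 0},
  {"dx": 1, "dy": 0, "dz": 0, "ax": 0, "ay": 0, "az": 0},
])

```text
time_s: 7.0
tool_pos: [502.2, -36.6, 22.0]
tool_rot: [0.0, 0.729, 0.684, -0.0]
ft_force: [-0.0, -5.0, 0.1]
gripper_width: 0.3
```

>>> send_rows([
  {"dx": 0.5, "dy": 0, "dz": 0, "ax": 0, "ay": 0, "az": 0},
  {"dx": 1, "dy": 0, "dz": 0, "ax": 0, "ay": 0, "az": 0},
])

```text
time_s: 7.17
tool_pos: [502.3, -35.2, 22.0]
tool_rot: [-0.0, 0.729, 0.684, 0.0]
ft_force: [0.3, -4.2, -1.6]
gripper_width: 0.8
```

>>> send_rows([
  {"dx": 0.5, "dy": 0, "dz": 0, "ax": 0, "ay": 0, "az": 0},
  {"dx": 1, "dy": 0, "dz": 0, "ax": 0, "ay": 0, "az": 0},
])

```text
time_s: 7.33
tool_pos: [502.4, -33.3, 22.0]
tool_rot: [-0.001, 0.729, 0.684, 0.001]
ft_force: [0.2, -1.1, 0.4]
gripper_width: 0.4
```

>>> send_rows([
  {"dx": 0.5, "dy": 0, "dz": 0, "ax": 0, "ay": 0, "az": 0},
  {"dx": 1, "dy": 0, "dz": 0, "ax": 0, "ay": 0, "az": 0},
])

```text
time_s: 7.5
tool_pos: [502.4, -32.7, 22.0]
tool_rot: [-0.0, 0.729, 0.685, 0.0]
ft_force: [0.5, -1.4, -0.4]
gripper_width: 0.6
```

>>> send_rows([
  {"dx": 0.5, "dy": 0, "dz": 0, "ax": 0, "ay": 0, "az": 0},
  {"dx": 1, "dy": 0, "dz": 0, "ax": 0, "ay": 0, "az": 0},
])

```text
time_s: 7.67
tool_pos: [502.4, -32.0, 21.9]
tool_rot: [-0.0, 0.729, 0.684, 0.0]
ft_force: [-0.4, -0.7, 0.8]
gripper_width: 0.6
```

The force fell from 5 N to about 1 N, so the hook appears to have snapped. I'll back off, rise and look.

>>> send_rows([
  {"dx": -2, "dy": 0, "dz": 0, "ax": 0, "ay": 0, "az": 0},
  {"dx": -6, "dy": 0, "dz": 0, "ax": 0, "ay": 0, "az": 0},
  {"dx": -12, "dy": 0, "dz": 0, "ax": 0, "ay": 0, "az": 0},
  {"dx": -15, "dy": 0, "dz": -8, "ax": 0, "ay": 0, "az": 0},
  {"dx": -15, "dy": 0, "dz": -25, "ax": 0, "ay": 0, "az": 0},
  {"dx": -15, "dy": 0, "dz": -45, "ax": 0, "ay": 0, "az": 0},
  {"dx": -15, "dy": 0, "dz": -55, "ax": 0, "ay": 0, "az": 0},
  {"dx": -15, "dy": 0, "dz": -58, "ax": 0, "ay": 0, "az": 0},
])

```text
time_s: 8.33
tool_pos: [503.3, -48.0, 83.0]
tool_rot: [0.002, 0.729, 0.684, 0.002]
ft_force: [0.6, -0.1, -1.1]
gripper_width: 0.7
```

```bash
python3 to.py 7 0 70
python3 - <<'E'
from h import *
s=vision.grab_frame("scene");f=vision.grab_frame("top")
a=cv2.resize(f["pixels"][185:225,180:280],(800,320),interpolation=cv2.INTER_CUBIC)
b=cv2.resize(s["pixels"][180:215,170:270],(800,280),interpolation=cv2.INTER_CUBIC)
cv2.imwrite("pics/c4.png",np.vstack([a,b])[:,:,::-1])
E
```

```text
t 8.3333 pos [503.27 -48.03  82.96] u,v -125.71534675051728 -2.3363689704346076 F [ 0.56 -0.09 -1.08] w 0.7357114521510306
turn deg [ 0.3   0.04 -0.2 ]
shift [132.72  -2.86  12.86]
```

View pics/c4.png

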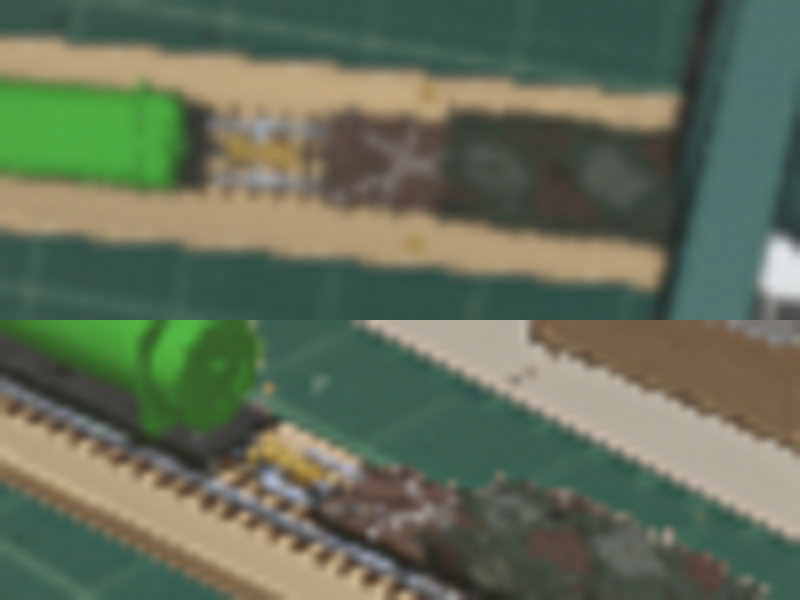

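The hook nose (top crop x≈305) now overlaps the loop, with the bar near x≈262. The load front edge is at x≈447 and the deck's front end at x≈322.

Run:
```python
from h import *
f=vision.grab_frame("top")
c=np.array([[447,165],[322,155],[305,152],[262,150]])/8+[180,185]
P=pix2w(f,c,[38,28,32,32]); a=np.radians(86.55)
print(P.round(1),((P[:,:2]-[508.5,77.6])@[np.cos(a),np.sin(a)]).round(1))
```

```text
[[508.5  68.3  38. ]
 [511.3 109.1  28. ]
 [511.8 114.4  32. ]
 [512.1 128.2  32. ]] [-9.3 31.6 36.9 50.7]
```

>>> send_rows([
  {"dx": 12, "dy": 0, "dz": 0, "ax": 0, "ay": 0, "az": 0},
  {"dx": 35, "dy": -1, "dz": 0, "ax": 0, "ay": 0, "az": 0},
  {"dx": 62, "dy": -1.5, "dz": 0, "ax": 0, "ay": 0, "az": 0},
  {"dx": 90, "dy": -2, "dz": 0, "ax": 0, "ay": 0, "az": 0},
  {"dx": 115, "dy": -2.5, "dz": 0, "ax": 0, "ay": 0, "az": 0},
  {"dx": 130, "dy": -2.5, "dz": 0, "ax": 0, "ay": 0, "az": 0},
  {"dx": 137, "dy": -2.5, "dz": 0, "ax": 0, "ay": 0, "az": 0},
  {"dx": 137, "dy": -2.5, "dz": 0, "ax": 0, "ay": 0, "az": 0},
])

```text
time_s: 9.15
tool_pos: [506.8, 91.4, 78.8]
tool_rot: [-0.001, 0.728, 0.685, -0.001]
ft_force: [0.4, 0.0, -0.3]
gripper_width: 0.5
```

>>> send_rows([
  {"dx": 0, "dy": 0, "dz": 5, "ax": 0, "ay": 0, "az": 0},
  {"dx": 0, "dy": 0, "dz": 15, "ax": 0, "ay": 0, "az": 0},
  {"dx": 0, "dy": 0, "dz": 27, "ax": 0, "ay": 0, "az": 0},
  {"dx": 0, "dy": 0, "dz": 36, "ax": 0, "ay": 0, "az": 0},
  {"dx": 0, "dy": 0, "dz": 38, "ax": 0, "ay": 0, "az": 0},
  {"dx": 0, "dy": 0, "dz": 38, "ax": 0, "ay": 0, "az": 0},
])

```text
time_s: 9.65
tool_pos: [506.4, 88.9, 40.0]
tool_rot: [-0.001, 0.729, 0.684, -0.001]
ft_force: [0.7, -0.3, -0.6]
gripper_width: 0.3
```

```bash
python3 to.py 12 0 33
python3 - <<'E'
from h import *
s=vision.grab_frame("scene")
b=cv2.resize(s["pixels"][165:240,170:290],(800,500),interpolation=cv2.INTER_CUBIC)
cv2.imwrite("pics/c5.png",b[:,:,::-1])
E
```

```text
t 9.65 pos [506.36  88.87  40.04] u,v 11.120763720797825 2.8093715934022105 F [ 0.67 -0.3  -0.65] w 0.30608751771560877
turn deg [-0.21  0.03 -0.22]
shift [0.89 2.83 7.03]
```

View pics/c5.png

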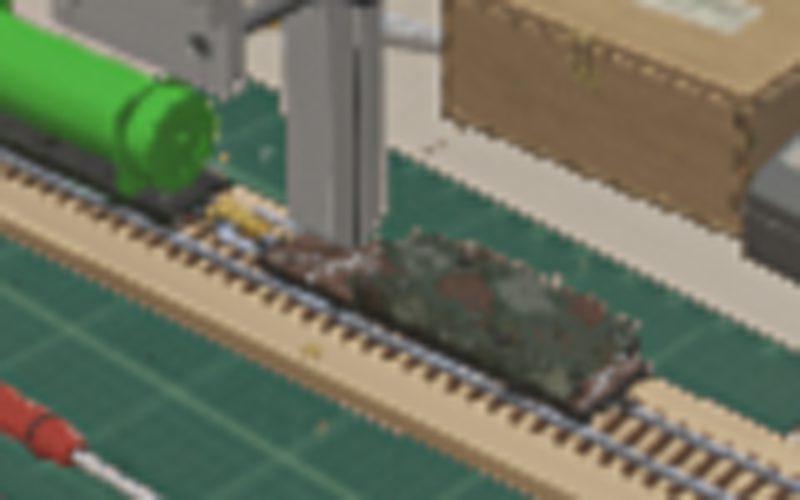

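The finger is over the bare deck between the coupling and the load. Next I lower it to about z = 33 and draw back.

>>> send_rows([
  {"dx": 0, "dy": 1.5, "dz": 2, "ax": 0, "ay": 0, "az": 0},
  {"dx": 0, "dy": 2.5, "dz": 4, "ax": 0, "ay": 0, "az": 0},
  {"dx": 0, "dy": 2.5, "dz": 6, "ax": 0, "ay": 0, "az": 0},
  {"dx": 0, "dy": 2.5, "dz": 7, "ax": 0, "ay": 0, "az": 0},
  {"dx": 0, "dy": 2.5, "dz": 7, "ax": 0, "ay": 0, "az": 0},
])

```text
time_s: 10.12
tool_pos: [510.0, 89.4, 34.8]
tool_rot: [-0.0, 0.729, 0.684, -0.0]
ft_force: [-0.5, 0.7, -0.2]
gripper_width: 0.7
```

>>> send_rows([
  {"dx": -1, "dy": 0, "dz": 0, "ax": 0, "ay": 0, "az": 0},
  {"dx": -2, "dy": 0, "dz": 0, "ax": 0, "ay": 0, "az": 0},
  {"dx": -3, "dy": 0, "dz": 0, "ax": 0, "ay": 0, "az": 0},
  {"dx": -4, "dy": 0, "dz": 0, "ax": 0, "ay": 0, "az": 0},
  {"dx": -4, "dy": 0, "dz": 0, "ax": 0, "ay": 0, "az": 0},
])

```text
time_s: 10.53
tool_pos: [509.9, 85.2, 35.0]
tool_rot: [0.0, 0.729, 0.684, 0.0]
ft_force: [-0.2, 1.1, 0.0]
gripper_width: 0.6
```

>>> send_rows([
  {"dx": -1, "dy": 0, "dz": 0, "ax": 0, "ay": 0, "az": 0},
  {"dx": -2, "dy": 0, "dz": 0, "ax": 0, "ay": 0, "az": 0},
  {"dx": -3, "dy": 0, "dz": 0, "ax": 0, "ay": 0, "az": 0},
])

```text
time_s: 10.78
tool_pos: [509.7, 82.3, 35.0]
tool_rot: [0.0, 0.729, 0.684, -0.0]
ft_force: [0.7, 0.1, -0.9]
gripper_width: 0.8
```

>>> send_rows([
  {"dx": -1, "dy": 0, "dz": 0, "ax": 0, "ay": 0, "az": 0},
  {"dx": -2, "dy": 0, "dz": 0, "ax": 0, "ay": 0, "az": 0},
])

```text
time_s: 10.95
tool_pos: [509.6, 80.6, 35.0]
tool_rot: [-0.0, 0.729, 0.684, 0.0]
ft_force: [0.5, 1.5, -0.0]
gripper_width: 0.4
```

>>> send_rows([
  {"dx": -1, "dy": 0, "dz": 0, "ax": 0, "ay": 0, "az": 0},
  {"dx": -2, "dy": 0, "dz": 0, "ax": 0, "ay": 0, "az": 0},
])

```text
time_s: 11.12
tool_pos: [509.5, 78.6, 35.0]
tool_rot: [-0.0, 0.729, 0.684, 0.0]
ft_force: [-0.3, 2.4, -0.0]
gripper_width: 0.1
```

>>> send_rows([
  {"dx": 2, "dy": 0, "dz": 0, "ax": 0, "ay": 0, "az": 0},
  {"dx": 3, "dy": 0, "dz": 1, "ax": 0, "ay": 0, "az": 0},
  {"dx": 3, "dy": 0, "dz": 2, "ax": 0, "ay": 0, "az": 0},
  {"dx": 3, "dy": 0, "dz": 3, "ax": 0, "ay": 0, "az": 0},
  {"dx": 2, "dy": 0, "dz": 3, "ax": 0, "ay": 0, "az": 0},
  {"dx": 1, "dy": 0, "dz": 3, "ax": 0, "ay": 0, "az": 0},
  {"dx": 0, "dy": 0, "dz": 3, "ax": 0, "ay": 0, "az": 0},
])

```text
time_s: 11.7
tool_pos: [509.4, 78.4, 31.9]
tool_rot: [-0.0, 0.729, 0.684, 0.0]
ft_force: [-0.3, 2.0, -1.0]
gripper_width: 0.3
```

>>> send_rows([
  {"dx": -0.5, "dy": 0, "dz": 0, "ax": 0, "ay": 0, "az": 0},
  {"dx": -1, "dy": 0, "dz": 0, "ax": 0, "ay": 0, "az": 0},
])

```text
time_s: 11.87
tool_pos: [509.4, 77.9, 31.9]
tool_rot: [-0.0, 0.729, 0.684, 0.0]
ft_force: [-0.6, 2.9, -0.6]
gripper_width: 0.4
```

>>> send_rows([
  {"dx": -0.5, "dy": 0, "dz": 0, "ax": 0, "ay": 0, "az": 0},
  {"dx": -1, "dy": 0, "dz": 0, "ax": 0, "ay": 0, "az": 0},
])

```text
time_s: 12.03
tool_pos: [509.3, 77.0, 31.9]
tool_rot: [-0.0, 0.729, 0.684, 0.0]
ft_force: [0.8, 3.7, -1.0]
gripper_width: 0.7
```

>>> send_rows([
  {"dx": -0.5, "dy": 0, "dz": 0, "ax": 0, "ay": 0, "az": 0},
  {"dx": -1, "dy": 0, "dz": 0, "ax": 0, "ay": 0, "az": 0},
])

```text
time_s: 12.2
tool_pos: [509.2, 76.0, 31.9]
tool_rot: [-0.0, 0.729, 0.685, 0.0]
ft_force: [0.5, 4.0, -1.1]
gripper_width: 0.6
```

>>> send_rows([
  {"dx": -0.5, "dy": 0, "dz": 0, "ax": 0, "ay": 0, "az": 0},
  {"dx": -1, "dy": 0, "dz": 0, "ax": 0, "ay": 0, "az": 0},
])

```text
time_s: 12.37
tool_pos: [509.2, 75.0, 31.9]
tool_rot: [-0.0, 0.729, 0.684, 0.0]
ft_force: [0.2, 5.2, -2.5]
gripper_width: 0.4
```

>>> send_rows([
  {"dx": -0.5, "dy": 0, "dz": 0, "ax": 0, "ay": 0, "az": 0},
  {"dx": -1, "dy": 0, "dz": 0, "ax": 0, "ay": 0, "az": 0},
])

```text
time_s: 12.53
tool_pos: [509.2, 74.3, 32.0]
tool_rot: [-0.001, 0.729, 0.684, 0.001]
ft_force: [-0.4, 6.3, -1.4]
gripper_width: 0.4
```

>>> send_rows([
  {"dx": -0.5, "dy": 0, "dz": 0, "ax": 0, "ay": 0, "az": 0},
  {"dx": -1, "dy": 0, "dz": 0, "ax": 0, "ay": 0, "az": 0},
])

```text
time_s: 12.7
tool_pos: [509.1, 73.7, 31.9]
tool_rot: [-0.001, 0.729, 0.684, 0.001]
ft_force: [0.2, 7.1, -0.3]
gripper_width: 1.0
```

>>> send_rows([
  {"dx": 0, "dy": 0, "dz": 0, "ax": 0, "ay": 0, "az": 0},
])

```text
time_s: 12.78
tool_pos: [509.1, 73.6, 31.9]
tool_rot: [-0.001, 0.729, 0.684, 0.001]
ft_force: [1.2, 7.2, -1.6]
gripper_width: 0.5
```

>>> send_rows([
  {"dx": 0, "dy": 0, "dz": 0, "ax": 0, "ay": 0, "az": 0},
])

```text
time_s: 12.87
tool_pos: [509.1, 73.6, 32.0]
tool_rot: [-0.001, 0.729, 0.684, 0.001]
ft_force: [0.4, 6.4, -1.3]
gripper_width: 0.5
```

>>> send_rows([
  {"dx": -0.5, "dy": 0, "dz": 0, "ax": 0, "ay": 0, "az": 0},
  {"dx": -1, "dy": 0, "dz": 0, "ax": 0, "ay": 0, "az": 0},
  {"dx": -1.4, "dy": 0, "dz": 0, "ax": 0, "ay": 0, "az": 0},
  {"dx": -1.4, "dy": 0, "dz": 0, "ax": 0, "ay": 0, "az": 0},
])

```text
time_s: 13.2
tool_pos: [509.0, 72.7, 32.0]
tool_rot: [-0.001, 0.729, 0.684, 0.001]
ft_force: [0.7, 7.3, -1.2]
gripper_width: 0.3
```

>>> send_rows([
  {"dx": 0, "dy": 0, "dz": 0, "ax": 0, "ay": 0, "az": 0},
])

```text
time_s: 13.28
tool_pos: [509.0, 72.7, 31.9]
tool_rot: [-0.001, 0.729, 0.685, 0.001]
ft_force: [1.1, 7.0, -1.3]
gripper_width: 0.6
```

>>> send_rows([
  {"dx": 0, "dy": 0, "dz": 0, "ax": 0, "ay": 0, "az": 0},
])

```text
time_s: 13.37
tool_pos: [509.0, 72.7, 32.0]
tool_rot: [-0.001, 0.729, 0.685, 0.001]
ft_force: [1.6, 6.9, -0.6]
gripper_width: 0.2
```

>>> send_rows([
  {"dx": 0, "dy": 0, "dz": 0, "ax": 0, "ay": 0, "az": 0},
])

```text
time_s: 13.45
tool_pos: [509.0, 72.7, 31.9]
tool_rot: [-0.001, 0.729, 0.685, 0.001]
ft_force: [0.3, 7.4, -1.3]
gripper_width: 0.8
```

>>> send_rows([
  {"dx": -0.5, "dy": 0, "dz": 0, "ax": 0, "ay": 0, "az": 0},
  {"dx": -1.1, "dy": 0, "dz": 0, "ax": 0, "ay": 0, "az": 0},
  {"dx": -1.1, "dy": 0, "dz": 0, "ax": 0, "ay": 0, "az": 0},
])

```text
time_s: 13.7
tool_pos: [509.0, 71.9, 31.9]
tool_rot: [-0.001, 0.729, 0.684, 0.002]
ft_force: [0.7, 8.7, -1.6]
gripper_width: 0.7
```

>>> send_rows([
  {"dx": 0, "dy": 0, "dz": 0, "ax": 0, "ay": 0, "az": 0},
])

```text
time_s: 13.78
tool_pos: [509.0, 71.9, 32.0]
tool_rot: [-0.001, 0.729, 0.685, 0.002]
ft_force: [0.6, 8.6, -1.1]
gripper_width: 0.5
```

>>> send_rows([
  {"dx": 0, "dy": 0, "dz": 0, "ax": 0, "ay": 0, "az": 0},
])

```text
time_s: 13.87
tool_pos: [509.0, 71.9, 32.0]
tool_rot: [-0.001, 0.729, 0.685, 0.001]
ft_force: [0.2, 9.1, -1.9]
gripper_width: 0.5
```

>>> send_rows([
  {"dx": 0, "dy": 0, "dz": 0, "ax": 0, "ay": 0, "az": 0},
])

```text
time_s: 13.95
tool_pos: [509.0, 71.9, 32.0]
tool_rot: [-0.001, 0.729, 0.685, 0.001]
ft_force: [0.2, 8.0, -1.4]
gripper_width: 0.6
```

>>> send_rows([
  {"dx": 0, "dy": 0, "dz": 0, "ax": 0, "ay": 0, "az": 0},
])

```text
time_s: 14.03
tool_pos: [509.0, 71.9, 32.0]
tool_rot: [-0.001, 0.729, 0.685, 0.001]
ft_force: [0.5, 8.0, -0.9]
gripper_width: 0.5
```

The mean is about 8.5 N including roughly 0.5 N of drag. I hold here for over 1.3 s.

>>> send_rows([
  {"dx": 0, "dy": 0, "dz": 0, "ax": 0, "ay": 0, "az": 0},
  {"dx": 0, "dy": 0, "dz": 0, "ax": 0, "ay": 0, "az": 0},
  {"dx": 0, "dy": 0, "dz": 0, "ax": 0, "ay": 0, "az": 0},
  {"dx": 0, "dy": 0, "dz": 0, "ax": 0, "ay": 0, "az": 0},
  {"dx": 0, "dy": 0, "dz": 0, "ax": 0, "ay": 0, "az": 0},
  {"dx": 0, "dy": 0, "dz": 0, "ax": 0, "ay": 0, "az": 0},
  {"dx": 0, "dy": 0, "dz": 0, "ax": 0, "ay": 0, "az": 0},
  {"dx": 0, "dy": 0, "dz": 0, "ax": 0, "ay": 0, "az": 0},
])

```text
time_s: 14.7
tool_pos: [509.0, 71.9, 31.9]
tool_rot: [-0.001, 0.729, 0.685, 0.001]
ft_force: [0.3, 7.9, -2.2]
gripper_width: 0.6
```

>>> send_rows([
  {"dx": 0, "dy": 0, "dz": 0, "ax": 0, "ay": 0, "az": 0},
  {"dx": 0, "dy": 0, "dz": 0, "ax": 0, "ay": 0, "az": 0},
  {"dx": 0, "dy": 0, "dz": 0, "ax": 0, "ay": 0, "az": 0},
  {"dx": 0, "dy": 0, "dz": 0, "ax": 0, "ay": 0, "az": 0},
  {"dx": 0, "dy": 0, "dz": 0, "ax": 0, "ay": 0, "az": 0},
  {"dx": 0, "dy": 0, "dz": 0, "ax": 0, "ay": 0, "az": 0},
  {"dx": 0, "dy": 0, "dz": 0, "ax": 0, "ay": 0, "az": 0},
  {"dx": 0, "dy": 0, "dz": 0, "ax": 0, "ay": 0, "az": 0},
])

```text
time_s: 15.37
tool_pos: [509.0, 71.9, 32.0]
tool_rot: [-0.001, 0.729, 0.685, 0.001]
ft_force: [0.1, 8.5, -2.1]
gripper_width: 0.2
```

>>> send_rows([
  {"dx": 0.7, "dy": 0, "dz": 0, "ax": 0, "ay": 0, "az": 0},
  {"dx": 1.4, "dy": 0, "dz": 0, "ax": 0, "ay": 0, "az": 0},
  {"dx": 2.1, "dy": 0, "dz": 0, "ax": 0, "ay": 0, "az": 0},
  {"dx": 2.8, "dy": 0, "dz": 0, "ax": 0, "ay": 0, "az": 0},
  {"dx": 3.5, "dy": 0, "dz": 0, "ax": 0, "ay": 0, "az": 0},
  {"dx": 4.2, "dy": 0, "dz": 0, "ax": 0, "ay": 0, "az": 0},
  {"dx": 4.9, "dy": 0, "dz": 0, "ax": 0, "ay": 0, "az": 0},
  {"dx": 5.6, "dy": 0, "dz": 0, "ax": 0, "ay": 0, "az": 0},
])

```text
time_s: 16.03
tool_pos: [509.2, 75.4, 31.9]
tool_rot: [0.0, 0.729, 0.684, -0.0]
ft_force: [0.0, 3.5, -1.9]
gripper_width: 0.3
```

>>> send_rows([
  {"dx": 0.8, "dy": 0, "dz": 0, "ax": 0, "ay": 0, "az": 0},
  {"dx": 1.6, "dy": 0, "dz": 0, "ax": 0, "ay": 0, "az": 0},
  {"dx": 2.4, "dy": 0, "dz": 0, "ax": 0, "ay": 0, "az": 0},
  {"dx": 3.2, "dy": 0, "dz": 0, "ax": 0, "ay": 0, "az": 0},
  {"dx": 4, "dy": 0, "dz": 0, "ax": 0, "ay": 0, "az": 0},
  {"dx": 5, "dy": 0, "dz": 0, "ax": 0, "ay": 0, "az": 0},
  {"dx": 6.5, "dy": 0, "dz": 0, "ax": 0, "ay": 0, "az": 0},
  {"dx": 8, "dy": 0, "dz": 0, "ax": 0, "ay": 0, "az": 0},
])

```text
time_s: 16.7
tool_pos: [509.9, 83.3, 32.1]
tool_rot: [0.0, 0.729, 0.684, -0.0]
ft_force: [0.0, -0.4, 0.4]
gripper_width: 0.8
```

>>> send_rows([
  {"dx": 0, "dy": 0, "dz": -3, "ax": 0, "ay": 0, "az": 0},
  {"dx": 0, "dy": 0, "dz": -12, "ax": 0, "ay": 0, "az": 0},
  {"dx": 0, "dy": 0, "dz": -28, "ax": 0, "ay": 0, "az": 0},
  {"dx": 0, "dy": 0, "dz": -48, "ax": 0, "ay": 0, "az": 0},
  {"dx": 0, "dy": 0, "dz": -70, "ax": 0, "ay": 0, "az": 0},
  {"dx": 0, "dy": 0, "dz": -90, "ax": 0, "ay": 0, "az": 0},
  {"dx": 0, "dy": 0, "dz": -105, "ax": 0, "ay": 0, "az": 0},
  {"dx": 0, "dy": 0, "dz": -110, "ax": 0, "ay": 0, "az": 0},
])

```text
time_s: 17.37
tool_pos: [511.6, 83.5, 146.2]
tool_rot: [0.002, 0.729, 0.684, 0.002]
ft_force: [-0.3, 0.0, 0.4]
gripper_width: 0.2
```

>>> send_rows([
  {"dx": -10, "dy": 0, "dz": 0, "ax": 0, "ay": 0, "az": 0},
  {"dx": -35, "dy": 0, "dz": 0, "ax": 0, "ay": 0, "az": 0},
  {"dx": -70, "dy": 0, "dz": 0, "ax": 0, "ay": 0, "az": 0},
  {"dx": -105, "dy": 0, "dz": 0, "ax": 0, "ay": 0, "az": 0},
  {"dx": -140, "dy": 0, "dz": 0, "ax": 0, "ay": 0, "az": 0},
  {"dx": -165, "dy": 0, "dz": 0, "ax": 0, "ay": 0, "az": 0},
  {"dx": -180, "dy": 0, "dz": 0, "ax": 0, "ay": 0, "az": 0},
  {"dx": -180, "dy": 0, "dz": 0, "ax": 0, "ay": 0, "az": 0},
])

```text
time_s: 18.03
tool_pos: [497.0, -99.4, 140.4]
tool_rot: [-0.001, 0.731, 0.683, -0.001]
ft_force: [0.3, 0.0, -0.1]
gripper_width: 0.2
```

```bash
python3 to.py
python3 - <<'E'
from h import *
s=vision.grab_frame("scene");f=vision.grab_frame("top")
a=cv2.resize(f["pixels"][185:225,180:280],(800,320),interpolation=cv2.INTER_CUBIC)
b=cv2.resize(s["pixels"][180:215,170:270],(800,280),interpolation=cv2.INTER_CUBIC)
cv2.imwrite("pics/c6.png",np.vstack([a,b])[:,:,::-1])
E
```

```text
t 18.0333 pos [497.02 -99.44 140.41] u,v -177.40884064564455 0.8081030738833965 F [ 0.35  0.02 -0.08] w 0.2220607729837026
turn deg [-0.17  0.06 -0.44]
```

View pics/c6.png

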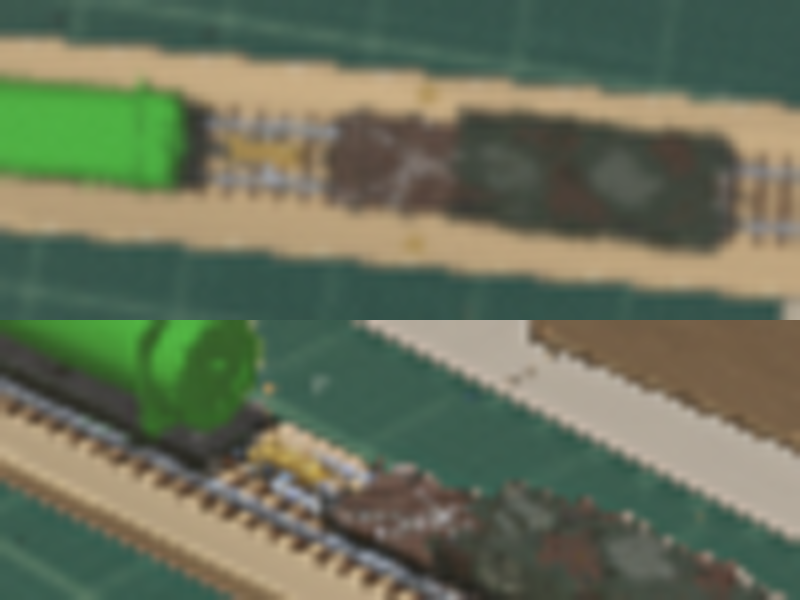

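The hook nose sits at top crop x≈302, its rest position. The wagon stands about 4 mm further back than after the click, which fits the loop bar resting against the tooth. It is on the rails and still coupled, so I hand in.

```bash
python3 -c "
from bench import order
print(order.hand_in())"
```

```text
the job is handed in; nothing more can be done
None
```

The flat wagon is coupled to the green wagon and passed the pull test. I handed the job in at about 18 s, with the arm clear of the scene.

- **Coupling:** I pushed the wagon by its rear face. The push force rose to about 5 N and then fell to about 1 N as the hook snapped.
- **Pull test:** I drew the wagon back by the front of its load. The measured force was about 8 to 8.5 N, including about 0.5 N of drag. I held it for about 1.7 s and then eased off slowly. The force climbed steadily over the travel, so the coupling held and the wagon did not run free.
- **Last checks:** The final pictures show the wagon on the rails and the hook over the loop. The hook nose was back at its rest position, within 1 px (about 2 to 3 mm). The wagon stood about 4 mm further back than after the click, which fits the loop bar lying against the tooth.
- **Not measured:** I could not read the hook angle or the drawbar position directly, so both are inferred from forces and pictures. Wagon drag could leave the drawbar a few tenths of a millimetre off zero.
- **Tools:** I did not go near them. The last picture was too tightly cropped to show them.

One move call was refused as invalid because some row values were left out. Nothing moved, and I sent it again with every value filled in.

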